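Fit the circlip on the axle stub of a potter's wheel head

TASK

The potter's wheel head lies upside down on the bench with its new bearing on the axle stub. Take the circlip pliers from their rest by the handles, squeeze them right up to their stop so that the clip on their tips is spread wide, bring the clip over the end of the stub and lower it level, without forcing it, down to the groove just above the bearing. Finish there still holding the pliers squeezed, with the open clip around the stub level with its groove and not pressed hard against the bearing, so that the fit can be checked before it is let snap in; leave the other things on the bench where they are.

Things in the scene. Friction and masses are not known exactly. Their poses are not given: they have to be found in the camera images.
- wheelhead: aluminium dish 250 mm across, lying upside down, fixed; origin at the middle of its underside on the bench, z up; alike from all sides. Rim and ribs reach at most 26 mm height. In its middle a hub 92 mm across up to 59 mm, on it a steel ball bearing 80 mm across, whose flat inner ring (53 mm across) has its upper face at 78 mm height; a dark steel axle stub stands upright out of it
- groove (a point): point on the stub's axis at the middle of the circlip groove, 79.5 mm above the bench and 1.5 mm above the bearing's upper face. The groove is 3.5 mm wide, 1.8 mm deep and begins at that face: a clip lying on the bearing (its mid-plane 1.25 mm above the face) is in line with it
- stub_top (a point): point on the axle stub's axis at its upper, chamfered end, 15.5 mm above groove, 95 mm above the bench. The stub is 40 mm in diameter
- rest: fixed wooden tool rest: a board 160 x 100 mm, 16 mm thick, with two cross bars, tops at 46 mm height, on which the pliers lie. Origin on the bench below the front bar, x towards the pliers' tips. Front bar (20 mm along x, 56 mm wide) under the pliers' pivot, back bar (16 mm along x, 96 mm wide) 108 mm behind it; between the bars it is open beside and below the handles
- pliers: loose circlip pliers, 0.2 kg, lying flat, a circlip held on their pins (it cannot come off). Origin at the pivot on the underside, 46 mm above the bench on the rest; x forward to the tips, z up. Two black handles, z 0 to 14 mm, 30 to 124 mm behind the pivot, one each side of the x axis. Jaws to 74 mm forward, tips bent down at right angles. Centre of mass about 13 mm behind the pivot
- pliers_grip (a point): point midway between the two handles, 50 mm behind the pivot, 7 mm above the handles' underside: a good place to pinch both handles together. Over their outsides they are 62 mm wide here when free (each splayed 0.14 rad, wider to the back), 48 mm and parallel when squeezed to the stop. Grip with 30 N or more: the nose sinks in a weak grip
- clip_center (a point): point fixed to the pliers at the middle of the fully spread clip's opening, in its mid-plane: 87.3 mm forward of the pivot, 24 mm below the handles' underside. The clip hangs level under the tips: a flat steel ring with its gap towards the handles, 2.5 mm thick, 4 to 6 mm wide, inner diameter 37 mm free, 44 mm at the stop, reaching 115 mm forward of the pivot
- pliers_left (a joint): angle by which each handle (both move alike) is squeezed, rad: 0 free, 0.14 at the built-in stop that keeps the clip from being overstretched. A spring opens them: about 13 N on each handle at pliers_grip reaches the stop, squeezing harder (to 60 N) does no harm. The clip's inner diameter is 40 mm at 0.064, 42 mm at 0.105, 44 mm at 0.14
- pot: bystander: small burnished black pot, 70 mm across, 74 mm tall, origin at the middle of its foot
- spare_bearing: bystander: loose spare ball bearing lying flat, a steel ring 62 mm across, 16 mm high, origin at the middle of its underside
- screwdriver: bystander: screwdriver lying flat, 190 mm long, origin under its middle, its x axis along it
- wrench: bystander: steel open-end wrench lying flat, 170 mm long, origin under its middle, its x axis along it
- grease_tin: bystander: closed grease tin, 72 mm across, 55 mm tall, origin at the middle of its underside
- bowl: bystander: small black bowl, 110 mm across, 40 mm tall, origin at the middle of its foot
- rib: bystander: potter's wooden rib, a flat piece 100 x 50 x 8 mm, origin at the middle of its underside, x along its length
Mind the look-alikes: they are no part of the job. Of the things like the rest, leave any that is pink or purple; of the rest the larger one is meant.

How it is judged:
On the way, in this order (a step that is already met when the one before it is completed fails the run):
1. the pliers are lifted clear of their rest in the gripper (contact force between the fingers and pliers above 2 N and contact force between pliers and rest below 0.05 N and height (world z) of clip_center above 0.05 m), for 0.2 s.
2. the clip is spread wide and level above the end of the stub (value of joint pliers_left above 0.105 rad and horizontal distance between clip_center and stub_top below 0.012 m and z of clip_center in the frame of stub_top above 0.001 m and angle between the z axis of pliers and the z axis of wheelhead, either way round below 0.15 rad), for 0.05 s.
At the end, for the whole second after the job is handed in: The gripper holds the pliers squeezed (joint over 0.105, fingers over 4 N); the clip surrounds the stub, centre within 3.5 mm of its axis, level within 0.1 rad, mid-plane within 2.5 mm of the groove's middle, pressing on the wheel head under 15 N, at rest (value of joint pliers_left above 0.105 rad and horizontal distance between clip_center and groove below 0.0035 m and z of clip_center in the frame of groove between -0.0025 and 0.0025 m and angle between the z axis of pliers and the z axis of wheelhead, either way round below 0.1 rad and contact force between the fingers and pliers above 4 N and contact force between pliers and wheelhead below 15 N and linear speed of pliers below 0.02 m/s); the arm keeps its last pose, push and grip.
It fails at once if the clip or the pliers are forced against the wheel head (over 45 N) (contact force between pliers and wheelhead above 45 N).
It fails at once if a bystander is pushed more than 3 cm from its place (distance of any of pot, spare_bearing, screwdriver, wrench, grease_tin, bowl, rib from where it was at the start of the episode above 0.03 m).
It also fails if it takes over 42 s, if anything falls off the work surface, if the arm or the gripper's body presses on something with over 40 N, if the wrist force passes 120 N, or if a joint passes its speed limit or range.

ROBOT

A 6-joint arm with a two-finger parallel gripper is mounted at the origin on the work surface. World frame = base frame: x ahead of the robot, y to its left, z up, the work surface at z = 0. Lengths are in m, angles in rad, forces in N, time in s.
With the tool pointing down it reaches from about 0.425 to 0.95 m from the base axis. Payload 3.5 kg.
Tool frame: the origin (TCP) lies midway between the tips of the shut fingers; the grasp point (between the pads) lies 19 mm behind it; x points along the fingers, y is the direction in which the jaws open and shut, and the axes are right-handed (so a half turn about x gives the same grasp; the last joint's range is limited). The gripper opens to 85 mm and grips with 20 to 120 N. Pads are 22 mm wide; open, the fingers measure 114 mm over their backs; the gripper's body (76 mm by 85 mm) begins 54 mm behind the grasp point. The pads swing forward as they close: fully open they stand 13 mm farther back than shut.
Start: joints at [1.066, 0.286, 1.577, -0, 1.279, -0.15], TCP at [0.234, 0.633, 0.231] pointing down, gripper open.
Joint ranges: [-2.77, 2.77], [-0.9, 2.22], [0.21, 2.48], [-1.53, 4.67], [0.24, 2.81], [-2.84, 2.84]. Speed limits (rad/s): [2.79, 2.79, 3.14, 3.14, 3.14, 3.14].

INTERFACE

Orientations are given as a unit quaternion [w, x, y, z].
In Python, from cell import env gives the robot as it stands. The module is installed in compiled form; this text tells all that it offers.
- The arm moves only by the shell command python3 -m crank 'ROWS' [FORCE]. ROWS is a JSON object of lists of equal length, an entry for each row: "travel": the shift along the world's x, y, z in mm, a list of three; "roll": the turn about the world's z in rad; "gripper": the finger opening in mm, from 0 to 85.4. A call has 1 to 5 rows; each row shifts and turns the pose as measured when the row begins; what a row does not reach is not made up. A row lasts 1/12 s, in which the tool goes at most 41.7 mm and 7.16 degrees, less where a joint would pass 70% of its speed; a pose out of reach is approached as far as the arm can. A call is refused whole if a number of a shift passes 41.7 or a number of a turn 0.125, either way. A call with a gripper value outside its range is refused whole. The fingers move at their own pace and stop on an object; FORCE is the grip in N (left out, the last holds). Time passes only in rows, so rows that do not move let the fingers close. It gives the time, the measured TCP pose, the force and the opening at its end, in the units of the state.
- env.get_obs(): the state, without advancing time (a new reading comes with each control period).
- env.get_image(name): name is "scene" or "top"; returns a dict with "img" (384x512x3 uint8, red, green, blue), "mtx" (3x3 intrinsics, pixels), "R" (3x3) and "t" (3): a world point X has camera coordinates R X + t. Camera axes: x right, y down, z forward; pixel columns grow to the right and rows downward; lengths in m; the calibration is good to about 2 mm. A picture is of the moment at which its call begins. There is no depth.
- env.hand_in(): hands the job in, once; it reports no verdict.
The state is a dict: "clock": time; "joint_positions": joint angles; "qd": joint speeds; "tau": joint torques, N m; "tcp_pos": TCP position; "tool_rot": TCP orientation; "contact_force": force on the tool from outside, world axes, zero at the start; "wrist_torque": the same for the moment, N m; "grip_width": opening from 0.0 (shut) to 1.0 (fully open).
Only numpy, scipy, OpenCV 4.12 (cv2) and the standard library are available. Lean on these libraries where they do the work, as an engineer would, in place of code of your own. Each camera call takes 0.05 s, during which the arm holds its last target. There are 200 camera calls.

## Working session

There is one attempt and no reset: what is moved stays moved. The work goes in short steps, Python scripts to look and compute and a shell command to move; the robot and the scene stay as the last step left them, time stands still between calls to the robot, and variables do not carry over. Pictures are saved under pics/ and viewed, about 8 in all and at most 12, crops included, and the job is handed in when it is done.

```bash
mkdir -p pics; cat > h.py <<'E'
import numpy as np, cv2
from cell import env
def take(n,f=None):
    d=env.get_image(n); d={k:np.array(v) for k,v in d.items()}
    if f: cv2.imwrite('pics/'+f,d['img'][:,:,::-1]); np.savez('pics/'+f+'.npz',**d)
    return d
def ray(d,uv):
    v=np.linalg.inv(d['mtx'])@[uv[0],uv[1],1]; R,t=d['R'],d['t'].ravel()
    return -R.T@t, R.T@v
def onz(d,uv,z):
    c,v=ray(d,uv); return c+v*(z-c[2])/v[2]
def proj(d,X):
    p=d['mtx']@(d['R']@np.array(X)+d['t'].ravel()); return p[:2]/p[2]
E
python3 - <<'E'
from h import *
for n in('top','scene'):
    d=take(n,n+'0.png'); print(n,ray(d,(256,192)),d['mtx'][0,0])
a=[cv2.imread(f'pics/{n}0.png') for n in('top','scene')]
print(env.get_obs())
E
```

```text
top (array([0.39047411, 0.00856377, 1.43567202]), array([ 0.14228253, -0.00452699, -0.98987859])) 397.7323443867163
scene (array([0.99981671, 0.69860144, 0.9993332 ]), array([-0.35312236, -0.57341179, -0.73935108])) 374.60903265273663
{'clock': 0.1, 'joint_positions': array([ 1.06601808e+00,  2.87117419e-01,  1.57806051e+00,  1.70419051e-05,
        1.27860334e+00, -1.50035483e-01]), 'qd': array([ 0.00028846, -0.0024692 , -0.00382496, -0.00074194, -0.00102341,
        0.00248782]), 'tau': array([ 1.18201402e-03, -4.07292223e+01, -2.93702281e+01, -1.90528353e-04,
        3.36498750e-03, -9.87627857e-06]), 'tcp_pos': array([0.23415488, 0.63243819, 0.23004241]), 'tool_rot': array([ 0.69575788,  0.12403471,  0.69626649, -0.12549638]), 'contact_force': array([-0.29892696,  0.25572253,  0.38386467]), 'wrist_torque': array([ 0.00256806, -0.02770572, -0.01686646]), 'grip_width': 0.9998884977765194}
```

View pics/top0.png

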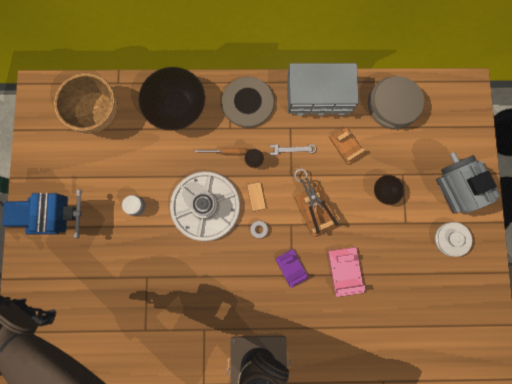

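View pics/scene0.png

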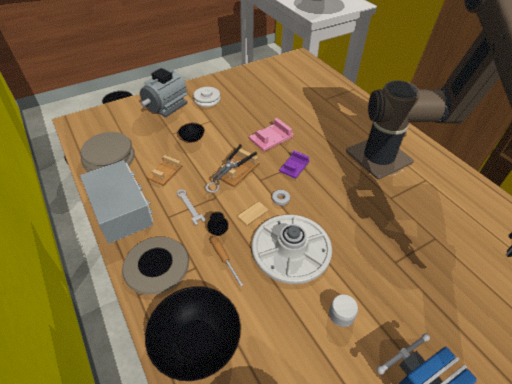

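The top view shows the wheel head near (205,205), the pliers on the larger wooden rest near (316,205) with tips at (300,175), and pink, purple and small wooden look-alike rests. Next I'll enlarge both areas.

```bash
python3 - <<'E'
from h import *
a=cv2.imread('pics/top0.png')[155:250,160:360]; b=cv2.imread('pics/scene0.png')[135:290,195:345]
a=cv2.resize(a,None,fx=4,fy=4,interpolation=cv2.INTER_CUBIC);cv2.imwrite('pics/a.png',a)
b=cv2.resize(b,None,fx=3.8,fy=3.8,interpolation=cv2.INTER_CUBIC);cv2.imwrite('pics/b.png',b)
E
```

```text
(no output)
```

View pics/a.png

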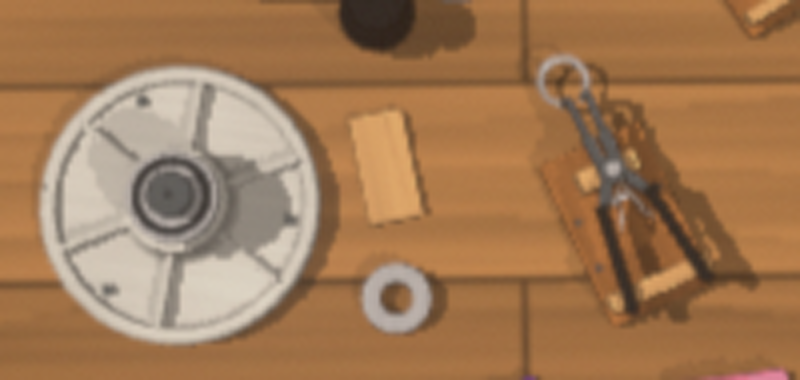

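View pics/b.png

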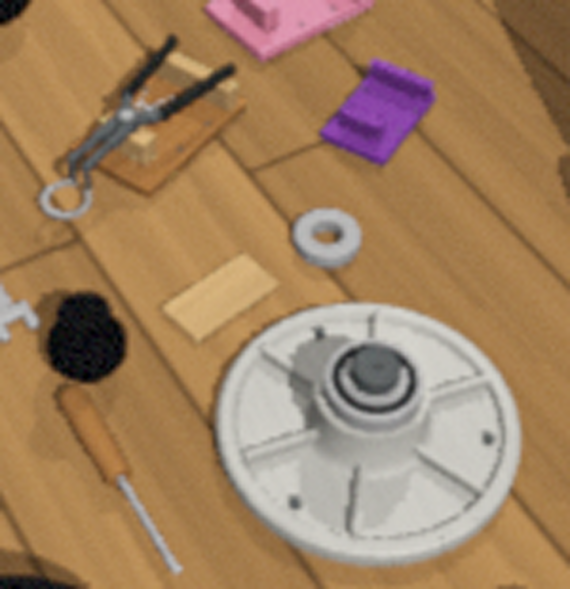

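Crop views: top crop pivot (613,168), clip centre (564,82), handle ends (632,310)/(708,275), stub top about (171,194). Scene crop: pivot (127,117), clip (66,199), handle ends (173,40)/(232,70), stub top about (378,362). Turning these into positions.

```bash
python3 - <<'E'
from h import *
L=lambda n:dict(np.load(f'pics/{n}0.png.npz'))
T,S=L('top'),L('scene')
tp=lambda x,y:((x+.5)/4-.5+160,(y+.5)/4-.5+155)
sp=lambda x,y:((x+.5)/3.8-.5+195,(y+.5)/3.8-.5+135)
def tri(a,b):
    c1,v1=ray(T,a);c2,v2=ray(S,b)
    s=np.linalg.lstsq(np.stack([v1,-v2],1),c2-c1,rcond=None)[0]
    p,q=c1+s[0]*v1,c2+s[1]*v2; return ((p+q)/2).round(4),np.linalg.norm(p-q).round(4)
for n,a,b,z in[('pivot',(613,168),(127,117),.06),('clip',(564,82),(66,199),.022),('hL',(632,310),(232,70),.055),('hR',(708,275),(173,40),.055),('stub',(171,194),(378,362),.095)]:
    print(n,tri(tp(*a),sp(*b)),onz(T,tp(*a),z).round(4),onz(S,sp(*b),z).round(4))
# wheel rim: light low-saturation blob, outer contour, ellipse-free: cast rays at rim z and fit circle
for D,box,nm in((T,(165,165,80,80),'top'),(S,(245,205,95,85),'scene')):
    im=D['img'].astype(int); m=((im.max(2)-im.min(2)<45)&(im.min(2)>120)).astype(np.uint8)
    k=np.zeros_like(m);x,y,w,h=box;k[y:y+h,x:x+w]=m[y:y+h,x:x+w]
    c=max(cv2.findContours(k,0,1)[0],key=cv2.contourArea);c=cv2.convexHull(c)[:,0]
    P=np.array([onz(D,p,.022) for p in c])[:,:2]
    s=np.linalg.lstsq(np.c_[2*P,np.ones(len(P))],(P**2).sum(1),rcond=None)[0]
    print(nm,s[:2],'R',np.sqrt(s[2]+s[:2]@s[:2]), np.std(np.hypot(*(P-s[:2]).T)))
E
```

```text
pivot (array([ 0.5706, -0.1969,  0.0554]), np.float64(0.0004)) [ 0.5702 -0.1964  0.06  ] [ 0.5726 -0.1924  0.06  ]
clip (array([ 0.6551, -0.1607,  0.0186]), np.float64(0.0013)) [ 0.654  -0.1599  0.022 ] [ 0.6568 -0.1583  0.022 ]
hL (array([ 0.4463, -0.2102,  0.0504]), np.float64(0.0014)) [ 0.4467 -0.2099  0.055 ] [ 0.4485 -0.2052  0.055 ]
hR (array([ 0.4761, -0.2773,  0.0522]), np.float64(0.0011)) [ 0.4763 -0.2771  0.055 ] [ 0.4773 -0.274   0.055 ]
stub (array([0.5466, 0.1847, 0.0933]), np.float64(0.0007)) [0.5467 0.1843 0.095 ] [0.5472 0.1859 0.095 ]
top [0.54701145 0.18626667] R 0.12336253847945869 0.000398933755560299
scene [0.55315497 0.19222397] R 0.12606802031727232 0.0016122300405554404
```

Geometry agrees: pivot is at (0.5705,−0.197), heading 0.406, and the grip point about (0.5246,−0.2165,0.053). The stub is at about (0.5465,0.185). I need jaw yaw −1.165 (now 1.217), so a turn of −2.38. Now moving above the grip.

```bash

A='x'; python3 -m crank '{"travel":[[22,-34,0],[22,-34,0],[22,-34,0],[22,-34,0],[22,-34,0]],"roll":[-0.1,-0.1,-0.1,-0.1,-0.1],"gripper":[85,85,85,85,85]}'
python3 -m crank '{"travel":[[22,-34,0],[22,-34,0],[22,-34,0],[22,-34,0],[22,-34,0]],"roll":[-0.1,-0.1,-0.1,-0.1,-0.1],"gripper":[85,85,85,85,85]}'
python3 -m crank '{"travel":[[5,-39,0],[5,-39,0],[5,-39,0],[5,-39,0],[5,-39,0]],"roll":[-0.1,-0.1,-0.1,-0.1,-0.1],"gripper":[85,85,85,85,85]}'
python3 -m crank '{"travel":[[5,-39,0],[5,-39,0],[5,-39,0],[5,-39,0],[5,-39,0]],"roll":[-0.1,-0.1,-0.1,-0.1,-0.1],"gripper":[85,85,85,85,85]}'
```

```text
clock: 0.52
tcp_pos: [0.3405, 0.4608, 0.2253]
tool_rot: [0.64, 0.294, 0.644, -0.297]
contact_force: [1.2, -0.5, 0.4]
grip_width: 0.994
clock: 0.93
tcp_pos: [0.4504, 0.2836, 0.2228]
tool_rot: [0.541, 0.45, 0.547, -0.454]
contact_force: [0.3, 0.8, 0.3]
grip_width: 0.99
clock: 1.35
tcp_pos: [0.4767, 0.0789, 0.221]
tool_rot: [-0.404, -0.576, -0.411, 0.58]
contact_force: [0.8, 0.1, 0.1]
grip_width: 0.994
clock: 1.77
tcp_pos: [0.499, -0.1256, 0.2194]
tool_rot: [-0.239, -0.663, -0.247, 0.665]
contact_force: [0.8, -0.4, -0.3]
grip_width: 0.996
```

```bash

python3 -m crank '{"travel":[[9,-32,-10],[9,-32,-15],[8,-27,-20],[0,0,-20],[0,0,0]],"roll":[-0.1,-0.1,-0.096,0,0],"gripper":[85,85,85,85,85]}' 40
python3 - <<'E'
from h import *
from scipy.spatial.transform import Rotation as Ro
o=env.get_obs();q=o['tool_rot'];R=Ro.from_quat([*q[1:],q[0]]).as_matrix()
print(o['tcp_pos'],o['contact_force'],'yaw',np.arctan2(R[1,1],R[0,1]),'x',R[:,0],'joints',o['joint_positions'])
d=take('scene','s1.png');u,v=proj(d,(.53,-.2,.1)).astype(int);print(u,v)
b=d['img'][max(0,v-60):v+60,max(0,u-75):u+75,::-1];cv2.imwrite('pics/c.png',cv2.resize(b,None,fx=4,fy=4,interpolation=cv2.INTER_CUBIC))
E
```

```text
clock: 2.18
tcp_pos: [0.525, -0.2306, 0.1525]
tool_rot: [0.129, 0.695, 0.135, -0.694]
contact_force: [-0.4, 1.5, -0.4]
grip_width: 1.001
[ 0.52496674 -0.23058939  0.15245166] [-0.39409923  1.45332514 -0.36862179] yaw -1.1949898914235628 x [-7.17256874e-04  7.68388584e-03 -9.99970221e-01] joints [-0.59340788  0.14472525  1.89463627  0.00667384  1.10713153  0.59859062]
237 152
```

View pics/c.png

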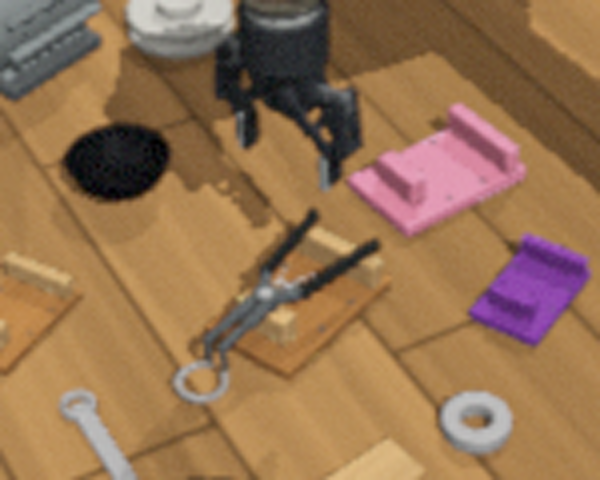

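The open fingers straddle the handles in line with the pliers, at crop (240,130) and (325,180), with the pliers undisturbed. A 14 mm y-correction is needed, then I descend.

```bash

python3 -m crank '{"travel":[[0,14,-15],[0,0,-30],[0,0,-30],[0,0,-15],[0,0,0]],"roll":[0.03,0,0,0,0],"gripper":[85,85,85,85,85]}'
python3 -m crank '{"travel":[[0,0,0]],"roll":[0],"gripper":[85]}'
```

```text
clock: 2.65
tcp_pos: [0.5295, -0.2153, 0.07]
tool_rot: [0.146, 0.696, 0.144, -0.688]
contact_force: [-0.9, 0.3, 0.2]
grip_width: 0.994
clock: 2.73
tcp_pos: [0.5297, -0.2145, 0.0708]
tool_rot: [0.147, 0.696, 0.145, -0.688]
contact_force: [0.4, -0.0, -0.4]
grip_width: 0.996
```

```bash

python3 -m crank '{"travel":[[-5,-2,-12],[0,0,-20],[0,0,-9],[0,0,0],[0,0,0]],"roll":[-0.01,0,0,0,0],"gripper":[85,85,85,85,85]}'
```

```text
clock: 3.15
tcp_pos: [0.5286, -0.2179, 0.0357]
tool_rot: [0.147, 0.7, 0.139, -0.685]
contact_force: [-0.2, -0.4, 0.2]
grip_width: 0.997
```

```bash

python3 -m crank '{"travel":[[-5,1,-4],[0,0,0],[0,0,0]],"roll":[0,0,0],"gripper":[85,85,85]}'
python3 -m crank '{"travel":[[0,0,0],[0,0,0],[0,0,0],[0,0,0],[0,0,0]],"roll":[0,0,0,0,0],"gripper":[60,45,40,40,40]}' 50
python3 -m crank '{"travel":[[0,0,0],[0,0,0],[0,0,0],[0,0,0],[0,0,0]],"roll":[0,0,0,0,0],"gripper":[40,40,40,40,40]}' 50

```

```text
clock: 3.4
tcp_pos: [0.5245, -0.2179, 0.0341]
tool_rot: [0.148, 0.701, 0.137, -0.684]
contact_force: [-0.9, -0.2, 0.0]
grip_width: 0.993
clock: 3.82
tcp_pos: [0.527, -0.221, 0.0411]
tool_rot: [0.151, 0.702, 0.136, -0.683]
contact_force: [0.6, -0.0, -2.5]
grip_width: 0.529
clock: 4.23
tcp_pos: [0.5261, -0.2203, 0.0396]
tool_rot: [0.151, 0.701, 0.136, -0.684]
contact_force: [-1.8, -0.7, 1.3]
grip_width: 0.527
```

The pliers are squeezed: opening is about 45 mm, so the handles are at the stop. Lifting.

```bash

python3 -m crank '{"travel":[[0,0,10],[0,0,20],[0,0,25],[0,0,30],[0,0,30]],"roll":[0,0,0,0,0],"gripper":[40,40,40,40,40]}' 60
python3 -m crank '{"travel":[[0,0,20],[0,0,10],[0,0,0],[0,0,0]],"roll":[0,0,0,0],"gripper":[40,40,40,40]}'
python3 - <<'E'
from h import *
from scipy.spatial.transform import Rotation as Ro
o=env.get_obs();q=o['tool_rot'];R=Ro.from_quat([*q[1:],q[0]]).as_matrix()
print(o['tcp_pos'],o['contact_force'],o['wrist_torque'],'yaw',np.arctan2(R[1,1],R[0,1]),'x',R[:,0])
for n in('scene','top'):
    d=take(n,n+'2.png');u,v=proj(d,o['tcp_pos']+[.03,0,0]).astype(int);print(n,u,v)
    b=d['img'][v-45:v+45,u-50:u+50,::-1];cv2.imwrite(f'pics/d{n}.png',cv2.resize(b,None,fx=4,fy=4,interpolation=cv2.INTER_CUBIC))
cv2.imwrite('pics/d.png',np.hstack([cv2.imread('pics/dscene.png'),cv2.imread('pics/dtop.png')]))
E
```

```text
clock: 4.65
tcp_pos: [0.5179, -0.2149, 0.1484]
tool_rot: [0.144, 0.695, 0.143, -0.69]
contact_force: [0.3, 0.1, -2.1]
grip_width: 0.525
clock: 4.98
tcp_pos: [0.5202, -0.2159, 0.1881]
tool_rot: [0.147, 0.698, 0.14, -0.687]
contact_force: [-0.5, -0.3, -2.3]
grip_width: 0.527
[ 0.52016217 -0.21587341  0.18809784] [-0.48648299 -0.30653736 -2.31999358] [0.01646954 0.09318102 0.04907989] yaw -1.1615549475656026 x [ 0.01686312 -0.00672056 -0.99983522]
scene 229 132
top 325 197
```

View pics/d.png

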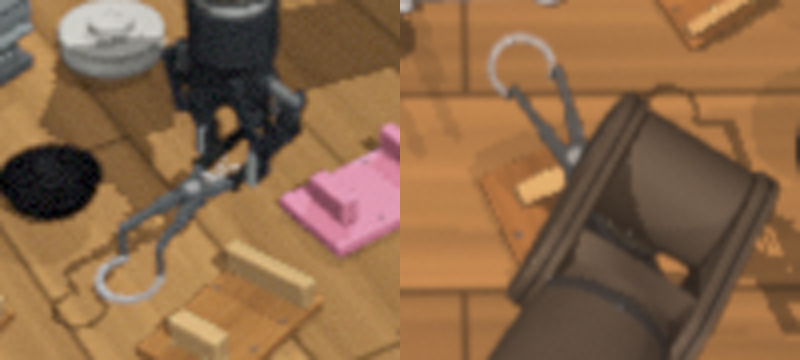

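The pliers are lifted clear with the ring spread wide: the scene crop has the ring centre at about (130,281), the top crop at about (122,67). Triangulating the clip offset from the TCP.

```bash
cat >> h.py <<'E'
def tri(T,a,S,b):
    c1,v1=ray(T,a);c2,v2=ray(S,b)
    s=np.linalg.lstsq(np.stack([v1,-v2],1),c2-c1,rcond=None)[0]
    p,q=c1+s[0]*v1,c2+s[1]*v2; return (p+q)/2,np.linalg.norm(p-q)
E
python3 - <<'E'
from h import *
L=lambda n:dict(np.load(f'pics/{n}2.png.npz'))
T,S=L('top'),L('scene')
f=lambda x,y,u,v:((x+.5)/4-.5+u-50,(y+.5)/4-.5+v-45)
c,e=tri(T,f(122,67,325,197),S,f(130,281,229,132));p,e2=tri(T,f(174,155,325,197),S,f(193,187,229,132))
print('clip',c,e,'pivot',p,e2); t=np.array([.52016,-.21587,.1881])
for q in(c,p): print((q-t),np.arctan2(q[1]-t[1],q[0]-t[0]),np.hypot(*(q-t)[:2]))
print(np.arctan2(*(c-p)[[1,0]]))
E
```

```text
clip [ 0.64944764 -0.15805306  0.16376259] 0.0009053600553974641 pivot [ 0.57067621 -0.19160001  0.20715702] 0.0003774221047390108
[ 0.12928764  0.05781694 -0.02433741] 0.4205198586390363 0.14162659645455344
[0.05051621 0.02426999 0.01905702] 0.4478772737932052 0.05604391116401751
0.4026133636226531
```

```bash

python3 -m crank '{"travel":[[-3,15,0],[-5,25,0],[-7,33,0],[-7,33,0],[-7,33,0]],"roll":[0.02,0.05,0.06,0.06,0.06],"gripper":[40,40,40,40,40]}'
python3 -m crank '{"travel":[[-7,33,0],[-7,33,0],[-6,30,0],[-5,24,0],[0,0,0]],"roll":[0.06,0.06,0.06,0.05,0]
,"gripper":[40,40,40,40,40]}'
python3 -m crank '{"travel":[[0,0,0],[0,0,0]],"roll":[0,0],"gripper":[40,40]}'
cat > st.py <<'E'
from h import *
from scipy.spatial.transform import Rotation as Ro
o=env.get_obs();q=o['tool_rot'];R=Ro.from_quat([*q[1:],q[0]]).as_matrix()
print(o['clock'],o['tcp_pos'].round(4),o['contact_force'].round(1),o['wrist_torque'].round(2),'yaw',np.arctan2(R[1,1],R[0,1]).round(3),'x',R[:,0].round(3),o['joint_positions'].round(2),o['grip_width'])
E
python3 st.py
```

```text
clock: 5.5
tcp_pos: [0.4854, -0.0739, 0.1775]
tool_rot: [0.229, 0.67, 0.231, -0.668]
contact_force: [1.3, 0.3, -2.2]
grip_width: 0.525
clock: 5.92
tcp_pos: [0.448, 0.06, 0.1671]
tool_rot: [-0.306, -0.63, -0.318, 0.639]
contact_force: [-0.8, 0.2, -2.3]
grip_width: 0.524
clock: 6.08
tcp_pos: [0.4451, 0.0621, 0.1642]
tool_rot: [-0.306, -0.627, -0.32, 0.64]
contact_force: [-0.4, 0.2, -1.6]
grip_width: 0.52
6.0833 [0.4451 0.0621 0.1642] [-0.4  0.2 -1.6] [-0.07  0.04  0.04] yaw -0.653 x [-0.025  0.01  -1.   ] [-0.09 -0.14  2.16  0.01  1.15  0.56] 0.5197813546423633
```

```bash

python3 -m crank '{"travel":[[9,6,0],[8,5,0],[0,0,0],[0,0,0],[0,0,0]],"roll":[0,0,0,0,0],"gripper":[40,40,40,40,40]}'
python3 st.py; python3 - <<'E'
from h import *
P={}
for n,k in(('scene',4),('top',4)):
    d=take(n,n+'3.png');u,v=proj(d,(.53,.165,.11)).astype(int);print(n,u,v)
    b=d['img'][v-45:v+45,u-50:u+50,::-1];P[n]=cv2.resize(b,None,fx=4,fy=4,interpolation=cv2.INTER_CUBIC)
cv2.imwrite('pics/e.png',np.hstack([P['scene'],P['top']]))
E
python3 st.py
```

```text
clock: 6.5
tcp_pos: [0.462, 0.0705, 0.1614]
tool_rot: [-0.304, -0.626, -0.319, 0.643]
contact_force: [-0.7, -0.2, -1.9]
grip_width: 0.525
6.5 [0.462  0.0705 0.1614] [-0.7 -0.2 -1.9] [-0.09  0.04 -0.03] yaw -0.659 x [-0.031  0.009 -0.999] [-0.07 -0.09  2.12  0.01  1.15  0.58] 0.5245678044817352
scene 295 219
top 207 207
6.6 [0.4618 0.0706 0.1615] [-0.  -0.5 -2.5] [-0.05  0.05 -0.02] yaw -0.659 x [-0.031  0.009 -0.999] [-0.07 -0.09  2.12  0.01  1.15  0.58] 0.5228305198624621
```

View pics/e.png

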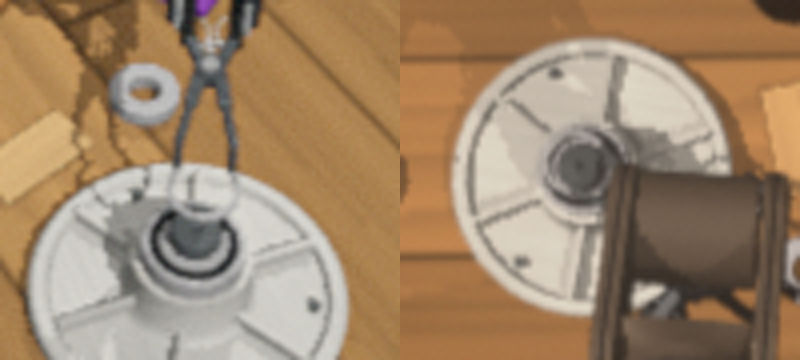

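The clip hangs above the stub. In the scene crop the ring is near (204,190) and the stub top near (200,235). In the top crop the ring surrounds the stub near (582,165), partly hidden by the hand. A closer view is next.

```bash
python3 - <<'E'
from h import *
P=[]
for n,(u0,v0) in(('scene',(280,205)),('top',(187,182))):
    im=cv2.imread(f'pics/{n}3.png')[v0:v0+44,u0:u0+38]
    im=cv2.resize(im,None,fx=10,fy=10,interpolation=cv2.INTER_LANCZOS4)
    P.append(cv2.normalize(im,None,0,255,cv2.NORM_MINMAX))
cv2.imwrite('pics/f.png',np.hstack(P))
E
```

```text
(no output)
```

View pics/f.png

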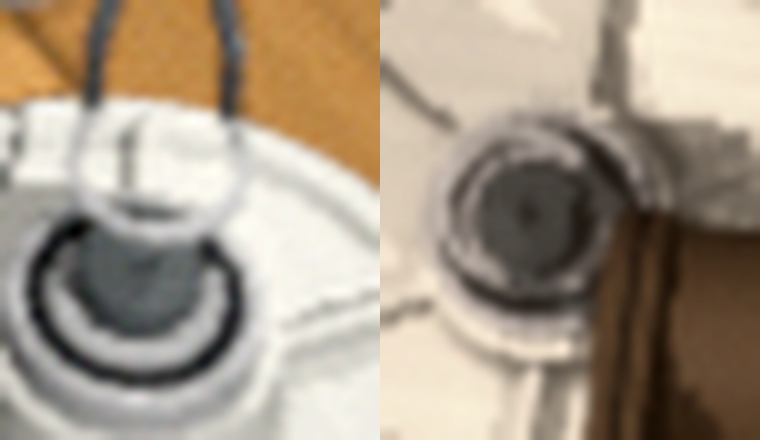

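Scene crop: ring centre about (160,175), stub top about (145,268). In the top view the ring blends with the bearing, so I'll difference against the first picture.

```bash
python3 - <<'E'
from h import *
P=[]
for n,(u0,v0) in(('scene',(280,205)),('top',(187,182))):
    a=cv2.imread(f'pics/{n}3.png').astype(int)[v0:v0+44,u0:u0+38];b=cv2.imread(f'pics/{n}0.png').astype(int)[v0:v0+44,u0:u0+38]
    im=np.clip(128+1.5*(a-b).mean(2),0,255).astype(np.uint8)
    P.append(cv2.resize(im,None,fx=10,fy=10,interpolation=cv2.INTER_CUBIC))
cv2.imwrite('pics/g.png',np.hstack(P))
T,S=[dict(np.load(f'pics/{n}0.png.npz')) for n in('top','scene')]
for z in(.095,.0795): print(z,(proj(S,(.5467,.1845,z))-[280,205])*10+4.5,(proj(T,(.5467,.1845,z))-[187,182])*10+4.5)
for q in [(.5467,.1845,.137)]: print(proj(S,q)*10-[2800,2050]+4.5,proj(T,q)*10-[1870,1820]+4.5)
E
```

```text
0.095 [144.34866656 249.44496737] [157.5928225  215.75298412]
0.0795 [139.76850029 280.19372163] [163.49199185 220.94300018]
[157.23796281 162.9132173 ] [140.91096507 201.07649278]
```

View pics/g.png

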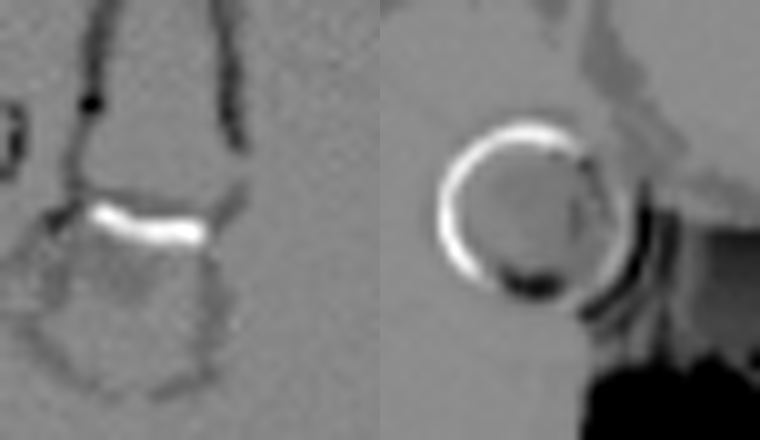

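The difference picture isolates the ring cleanly in the top view: centre about (529,211) in the picture, radius about 80. The scene shows its front arc at about (150,230). Now fitting the ring and stub circles numerically.

```bash
cat > fit.py <<'E'
from h import *
import sys
def circ(P,w=None):
    P=np.array(P)[:,:2]; 
    s=np.linalg.lstsq(np.c_[2*P,np.ones(len(P))]*w[:,None],(P**2).sum(1)*w,rcond=None)[0]
    return s[:2],np.sqrt(s[2]+s[:2]@s[:2])
T,S=[dict(np.load(f'pics/{n}0.png.npz')) for n in('top','scene')]
def ring(fn,zs):   # clip in top picture fn vs. start picture
    a=cv2.imread(fn).astype(int);b=cv2.imread('pics/top0.png').astype(int)
    D=(a-b).mean(2);m=np.zeros(D.shape,bool);m[190:216,191:209]=True
    v,u=np.nonzero(m&(D>15)); w=np.sqrt(D[v,u])
    for z in zs:
        c,r=circ([onz(T,p,z) for p in zip(u,v)],w); print('ring z',z,c.round(4),'r',r.round(4),len(u))
def stub():
    for n,D,(x,y,W,H) in(('top',T,(194,195,18,18)),('scene',S,(284,222,20,14))):
        g=cv2.resize(cv2.imread(f'pics/{n}0.png').astype(np.float32).mean(2),None,fx=1,fy=1)
        k=np.zeros(g.shape,np.uint8);k[y:y+H,x:x+W]=(g[y:y+H,x:x+W]<105)
        nl,l,st,ce=cv2.connectedComponentsWithStats(k)
        print(n,[(s[:5].tolist(),c.round(2),onz(D,c,.095).round(4)) for s,c in zip(st[1:],ce[1:]) if s[4]>8])
        print(g[y:y+H,x:x+W].astype(int))
if __name__=='__main__': stub(); ring('pics/top3.png',[.130,.137,.144])
E
python3 fit.py
```

```text
top [([194, 195, 18, 18, 200], array([202.86, 203.36]), array([0.5459, 0.1826, 0.095 ]))]
[[157 165 156 141 101  78  72  76  81  74  78  77  79  97 128 148 144 139]
 [168 156 115  80  71  82 102 109 116 111 115 110  94  73  81 115 150 151]
 [153 113  74  78  99 108 132 131 132 132 144 151 139 107  75  78 116 148]
 [121  76  78 113 126 107 109  96  93  93 103 130 146 140  96  67  77 119]
 [ 88  72 106 128 109  96  95  94  93  94  94  93  97 111 107  72  62  96]
 [ 73  87 124 107  97  94  95  94  95  94  94  92  86  90 110  91  65  75]
 [ 73 107 133  95  93  94  92  91  93  94  95  94  92  82 106 107  78  63]
 [ 81 123 122  90  93  94  92  85  86  93  94  94  92  82  94 108  84  62]
 [ 83 126 112  94  94  94  90  78  79  89  94  93  92  81  89 111  90  61]
 [ 84 130 113  95  93  94  92  82  84  91  94  95  92  80  88 111  91  63]
 [ 83 127 127  97  93  93  92  93  92  93  93  93  88  76  95 109  81  64]
 [ 73 116 152 108  93  92  92  92  91  93  93  89  79  81 104 105  69  65]
 [ 70  94 145 133 113  98  93  93  92  92  88  78  80  98 110  93  63  81]
 [ 88  76 117 154 147 126 105  93  
[... 1045 characters left out ...]
  84 101 107 100 102 101 100 101  99 100  96  75  59  87
  149 187]
 [ 49  62 105 101  90  98 102 104  97  98  94  95  99  96 100  89  69  50
  104 162]
 [ 54  92 114  98  87  97 103  97  99  86  85  85  97 102  98  95 102  99
   69 114]
 [ 97 133 119  80  81  98 100 103  99  97  92  96 100 100  96  97 137 159
   98  71]
 [106 145 118  66  61  90  97 103 101 102 100 103 102  99  97 104 145 167
  109  59]
 [109 159 155  83  53  72  92  98 103 100 101 101  97  96  95 101 150 174
  130  62]
 [ 88 155 171 133  66  55  72  89  94 100 103 101  97  95  84 112 164 178
  135  62]]
ring z 0.13 [0.5447 0.1848] r 0.0256 60
ring z 0.137 [0.5439 0.1839] r 0.0255 60
ring z 0.144 [0.5431 0.183 ] r 0.0253 60
```

```bash
python3 - <<'E'
from h import *
from fit import *
print('top hole',onz(T,(201.45,203.05),.095),'scene hole',onz(S,(294.2,231),.095),'tri',tri(T,(201.45,203.05),S,(294.2,231)))
# dark seal ring (z .078), top view
g=cv2.imread('pics/top0.png').astype(int).mean(2);
v,u=np.mgrid[190:218,189:217];v=v.ravel();u=u.ravel();r=np.hypot(u-202.3,v-203.8);k=(r>7.6)&(r<10.5)&(g[v,u]<88)
c,R=circ([onz(T,p,.078) for p in zip(u[k],v[k])],(95-g[v[k],u[k]])); print('seal',c,R,k.sum())
# ring height from scene front arc
a=cv2.imread('pics/scene3.png').astype(int).mean(2)-cv2.imread('pics/scene0.png').astype(int).mean(2)
v,u=np.nonzero(a[222:232,286:303]>40);v=v+222;u=u+286;w=a[v,u];p=np.array([np.average(u,weights=w),np.average(v,weights=w)]);print('arc',p)
for z,c in((.13,(.5447,.1848)),(.137,(.5439,.1839)),(.144,(.5431,.183))):
    th=np.linspace(0,6.28,721);Q=np.array([proj(S,(c[0]+.0248*np.cos(t),c[1]+.0248*np.sin(t),z)) for t in th]);i=np.argmin(abs(Q[:,0]-p[0])+1e3*(Q[:,1]<proj(S,(*c,z))[1]));print(z,Q[i])
E
```

```text
top hole [0.54698266 0.18740541 0.095     ] scene hole [0.54931407 0.18941361 0.095     ] tri (array([0.54752256, 0.18770457, 0.09171885]), np.float64(0.00041857536749339815))
seal [0.54763293 0.18694064] 0.030065933076796728 71
arc [294.68337861 227.18473697]
0.13 [294.66639206 228.81086785]
0.137 [294.71387746 226.9750583 ]
0.144 [294.68803382 225.1047004 ]
```

Stub axis is (0.5472,0.187), with three estimates agreeing to 1 mm. The clip is at (0.5436,0.1836), height about 0.139, so it needs (+3.6,+3.4) mm. I'll correct while lowering to just above the end, then measure again.

```bash

python3 -m crank '{"travel":[[2,2,-8],[2,2,-8],[0,0,-8],[0,0,0],[0,0,0]],"roll":[0,0,0,0,0],"gripper":[40,40,40,40,40]}'
python3 st.py
python3 - <<'E'
from fit import *
take('top','top4.png'); ring('pics/top4.png',[.110,.115,.12])
E
python3 st.py
```

```text
clock: 7.02
tcp_pos: [0.4656, 0.0743, 0.1346]
tool_rot: [-0.303, -0.626, -0.319, 0.643]
contact_force: [0.8, -0.1, -2.0]
grip_width: 0.527
7.0167 [0.4656 0.0743 0.1346] [ 0.8 -0.1 -2. ] [-0.13  0.02  0.  ] yaw -0.66 x [-0.032  0.01  -0.999] [-0.06 -0.05  2.13  0.01  1.09  0.59] 0.5265078658390946
ring z 0.11 [0.5478 0.1877] r 0.0253 57
ring z 0.115 [0.5472 0.187 ] r 0.0253 57
ring z 0.12 [0.5466 0.1864] r 0.0252 57
7.0667 [0.4652 0.0743 0.1344] [-1.  -0.2 -1.8] [-0.05  0.03  0.02] yaw -0.66 x [-0.032  0.009 -0.999] [-0.06 -0.05  2.13  0.01  1.09  0.59] 0.5202359661911499
```

Centred within 0.5 mm. I'll lower gently while watching force.

```bash

python3 -m crank '{"travel":[[0,0,-6],[0,0,-6],[0,0,-4],[0,0,0],[0,0,0]],"roll":[0,0,0,0,0],"gripper":[40,40,40,40,40]}'
python3 - <<'E'
from fit import *
take('top','top5.png'); ring('pics/top5.png',[.09,.095])
E
python3 st.py
```

```text
clock: 7.48
tcp_pos: [0.4653, 0.0743, 0.1169]
tool_rot: [-0.303, -0.626, -0.319, 0.644]
contact_force: [-0.4, -0.5, -2.2]
grip_width: 0.524
ring z 0.09 [0.5492 0.1903] r 0.0244 57
ring z 0.095 [0.5486 0.1897] r 0.0243 57
7.5333 [0.4652 0.0743 0.1168] [ 0.3  0.7 -2.1] [-0.08  0.07  0.02] yaw -0.66 x [-0.032  0.009 -0.999] [-0.06 -0.02  2.14  0.01  1.05  0.59] 0.5217744821335419
```

TCP xy and tilt are unchanged and there is no contact force. The 2 mm ring shift comes with a shrunken fitted radius, because the ring now overlies the light bearing, so I treat it as background bias. Continuing down.

```bash

python3 -m crank '{"travel":[[0,0,-4],[0,0,-3],[0,0,0],[0,0,0]],"roll":[0,0,0,0],"gripper":[40,40,40,40]}'
python3 -m crank '{"travel":[[0,0,-2],[0,0,0],[0,0,0]],"roll":[0,0,0],"gripper":[40,40,40]}'
python3 - <<'E'
from h import *
P=[]
for n,(u0,v0) in(('scene',(276,210)),('top',(187,185))):
    take(n,n+'6.png')
    for f in('6','0'):
        P.append(cv2.resize(cv2.imread(f'pics/{n}{f}.png')[v0:v0+36,u0:u0+38],None,fx=8,fy=8,interpolation=cv2.INTER_CUBIC))
cv2.imwrite('pics/k.png',np.vstack([np.hstack(P[:2]),np.hstack(P[2:])]))
E
python3 st.py
```

```text
clock: 7.87
tcp_pos: [0.4657, 0.0743, 0.1098]
tool_rot: [-0.303, -0.627, -0.319, 0.643]
contact_force: [-0.1, 0.4, -2.5]
grip_width: 0.522
clock: 8.12
tcp_pos: [0.4659, 0.0743, 0.1078]
tool_rot: [-0.303, -0.627, -0.319, 0.643]
contact_force: [0.2, 0.2, -2.2]
grip_width: 0.521
8.2167 [0.4659 0.0743 0.1078] [ 0.2 -0.  -1.3] [-0.09  0.02 -0.04] yaw -0.66 x [-0.03   0.009 -1.   ] [-0.06 -0.01  2.15  0.01  1.03  0.59] 0.524551353272518
```

View pics/k.png

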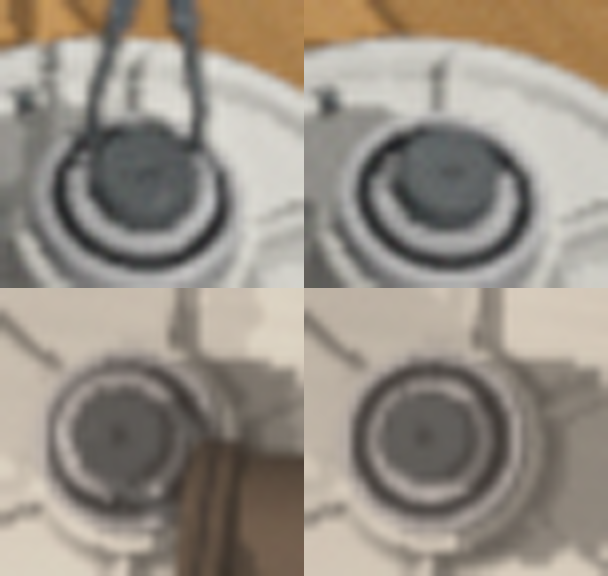

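The ring is around the stub in both views (scene stub (145,180), top stub (118,435)) and only the weight shows on the wrist. Feeling down in small steps.

```bash

python3 -m crank '{"travel":[[0,0,-2],[0,0,0],[0,0,0]],"roll":[0,0,0],"gripper":[40,40,40]}'
python3 -m crank '{"travel":[[0,0,-1.5],[0,0,0],[0,0,0]],"roll":[0,0,0],"gripper":[40,40,40]}'
python3 -m crank '{"travel":[[0,0,-1],[0,0,0],[0,0,0]],"roll":[0,0,0],"gripper":[40,40,40]}';python3 st.py
```

```text
clock: 8.47
tcp_pos: [0.466, 0.0743, 0.1058]
tool_rot: [-0.304, -0.627, -0.319, 0.643]
contact_force: [-0.4, 0.5, -2.0]
grip_width: 0.524
clock: 8.72
tcp_pos: [0.4661, 0.0743, 0.1041]
tool_rot: [-0.304, -0.627, -0.319, 0.643]
contact_force: [0.1, -0.0, -2.4]
grip_width: 0.529
clock: 8.97
tcp_pos: [0.4661, 0.0743, 0.1031]
tool_rot: [-0.304, -0.627, -0.319, 0.643]
contact_force: [0.2, 0.2, -1.5]
grip_width: 0.524
8.9667 [0.4661 0.0743 0.1031] [ 0.2  0.2 -1.5] [-0.06  0.04 -0.03] yaw -0.66 x [-0.029  0.009 -1.   ] [-0.06  0.    2.15  0.01  1.02  0.59] 0.5241009087420261
```

```bash

python3 -m crank '{"travel":[[0,0,-1],[0,0,0],[0,0,0]],"roll":[0,0,0],"gripper":[40,40,40]}';python3 st.py
python3 -m crank '{"travel":[[0,0,-0.7],[0,0,0],[0,0,0]],"roll":[0,0,0],"gripper":[40,40,40]}';python3 st.py
```

```text
clock: 9.22
tcp_pos: [0.4664, 0.0743, 0.1024]
tool_rot: [-0.304, -0.627, -0.319, 0.643]
contact_force: [-1.3, -1.0, -0.2]
grip_width: 0.523
9.2167 [0.4664 0.0743 0.1024] [-1.3 -1.  -0.2] [-0.01  0.03  0.02] yaw -0.66 x [-0.029  0.009 -1.   ] [-0.06  0.    2.15  0.01  1.02  0.59] 0.5232583775721391
clock: 9.47
tcp_pos: [0.4665, 0.0742, 0.102]
tool_rot: [-0.304, -0.627, -0.319, 0.642]
contact_force: [-0.4, 0.2, -0.5]
grip_width: 0.527
9.4667 [0.4665 0.0742 0.102 ] [-0.4  0.2 -0.5] [-0.01  0.04  0.05] yaw -0.659 x [-0.029  0.009 -1.   ] [-0.06  0.    2.15  0.01  1.02  0.59] 0.5270527428359909
```

Light contact of about 1.5–2 N at the expected height. One more small nudge will settle it, then I'll check.

```bash

python3 -m crank '{"travel":[[0,0,-1],[0,0,0],[0,0,0]],"roll":[0,0,0],"gripper":[40,40,40]}';python3 st.py
python3 - <<'E'
from h import *
P=[]
for n,(u0,v0) in(('scene',(262,185)),('top',(187,185))):
    take(n,n+'7.png')
    P.append(cv2.resize(cv2.imread(f'pics/{n}7.png')[v0:v0+(60 if n=='scene' else 60),u0:u0+40],None,fx=9,fy=9,interpolation=cv2.INTER_CUBIC))
cv2.imwrite('pics/l.png',np.hstack(P))
E
python3 st.py
```

```text
clock: 9.72
tcp_pos: [0.4665, 0.0742, 0.1012]
tool_rot: [-0.304, -0.627, -0.319, 0.642]
contact_force: [-2.1, -0.4, -0.8]
grip_width: 0.523
9.7167 [0.4665 0.0742 0.1012] [-2.1 -0.4 -0.8] [0.1  0.07 0.07] yaw -0.659 x [-0.029  0.009 -1.   ] [-0.06  0.    2.15  0.01  1.02  0.59] 0.5234788936334068
9.8167 [0.4665 0.0742 0.1012] [-1.4 -0.7 -1. ] [0.08 0.11 0.05] yaw -0.659 x [-0.029  0.009 -1.   ] [-0.06  0.    2.15  0.01  1.02  0.59] 0.5202098821574108
```

View pics/l.png

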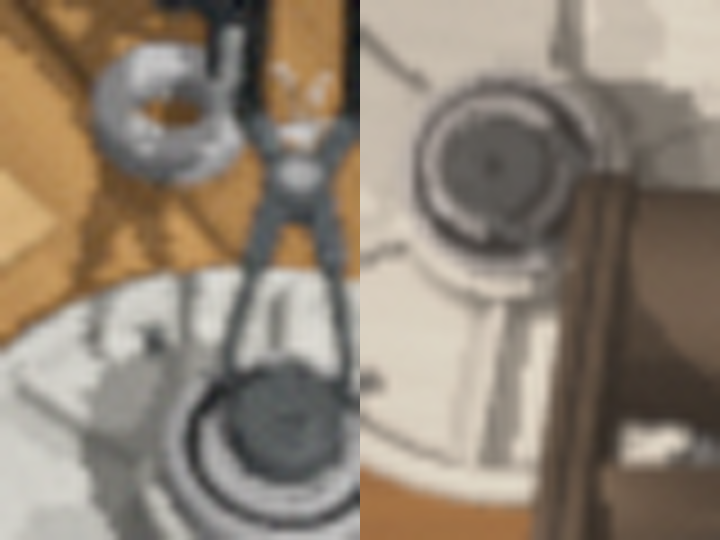

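The ring lies flat on the bearing's inner ring around the stub. The pliers are closed, and the bearing carries only about 1–2 N. The inner-diameter clearance keeps the centre within 2 mm, so I'm handing in.

```bash
python3 -c "
from cell import env
print(env.hand_in())"; python3 st.py
```

```text
the job is handed in; nothing more can be done
None
the job is handed in; nothing more can be done
```

I picked the pliers up by the handles and squeezed them at 60 N. I then lifted them clear, centred the spread clip over the stub and lowered it to the groove. I handed in at about 9.8 s of the 42 s, still holding them squeezed. The hand-in gave no verdict.

**Squeeze:** the finger opening read about 45 mm. The handles measure 48 mm across when squeezed to the stop, so I took them to be fully squeezed.

**Centring:** the last trustworthy ring fit, above the stub, was within 0.5 mm of its axis. The tool drifted about 1 mm in x on the way down. Once the clip is around the stub, the 44 mm opening on the 40 mm stub limits the offset to 2 mm.

**Height:** I estimate the clip's mid-plane at 79–81 mm, against the groove's 79.5 mm. This comes from the tool height and from where contact began, not from a direct measurement.

**Level:** the tilt was about 0.05 rad, estimated from the tool's drift since the grasp. The moves offered no way to correct it.

**Contact:** the bearing took only about 1–2 N, with up to 2 N sideways, perhaps a light touch on the stub.

**Checks that disagreed:**
- The ring fit at stub-top height was 2–3 mm off in xy. I discounted it because the fitted radius had shrunk against the bright bearing and the tool had not moved.
- Heights from the two cameras read about 3 mm low, and I allowed for that.

I saw no contact with the bystanders, but I did not measure their positions again at the end.

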